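# Slide the sole plate under the shear jig's bar

### The job

Get the shear jig ready for the next test: take the thin rectangular aluminium plate by its upright fin and slide it, lying flat on the jig's base and nose first, under the jig's fixed crossbar until the nose is fully home against the end stop, then let go. Leave the thick block and the round cap where they are.

Things in the scene. Friction and masses are not known exactly. Their poses are not given: they have to be found in the camera images.
- sole_plate: The part to insert: thin aluminium plate 110 long (x) x 50 wide x 12 mm thick, about 0.25 kg, flat on the bench. Upright fin on it near the tail: 36 mm long (x), 20 mm thick (y), centre at x = -33 mm, top 57 mm above the plate's underside. Origin: centre of the underside; +x to the nose (end without fin), z up.
- jig: Fixed steel jig; origin at bench level on the slot's centre line, +x the insertion direction, z up. mm: base x -100 to 85, 130 wide, top (slot floor) z 15; crossbar x 25 to 55, underside z 39, top 59 (bolts 65); slot 70 wide between cheeks x 25 to 80; stop face x 70, 14 high. Flat and open before the bar. Plate fully home: its centre at x 15, nose showing 15 past the bar.
- thick_block: Not to be moved: a similar loose aluminium piece, 110 x 50 mm but 34 mm thick, too thick for the slot, with the same 36 x 20 mm fin 33 mm behind its centre, top at 62 mm. Origin: centre of the underside; x lengthwise, away from the fin.
- round_cap: Not to be moved: a loose round aluminium loading cap, a disc 76 mm across and 12 mm thick, too wide for the slot, with a central post 20 mm across, top at 57 mm. Origin: centre of the underside.
Things that resemble listed ones, but are neither listed nor needed, are in the scene too. Leave any blue look-alike of the sole_plate alone.

How it is judged:
By the outcome, as a careful person would: the job done as asked, in the order asked, and still so for the second after the job is handed in, with the robot touching nothing.
It also fails if it takes over 42 s, if anything falls off the work surface, if the arm or the gripper's body presses on something with over 40 N, if the wrist force passes 120 N, or if a joint passes its speed limit or range.

### The arm

A 6-joint arm with a two-finger parallel gripper is mounted at the origin on the work surface. World frame = base frame: x ahead of the robot, y to its left, z up, the work surface at z = 0. Lengths are in m, angles in rad, forces in N, time in s.
With the tool pointing down it reaches from about 0.325 to 0.775 m from the base axis. Payload 9.3 kg.
Tool frame: the origin (TCP) lies at the very end of the fingers, on their centre line; the grasp point (between the pads) lies 19 mm behind it (r.grip_depth is the distance from the TCP to the grasp point, in m); x points along the fingers, y is the direction in which the jaws open and shut, and the axes are right-handed (so a half turn about x gives the same grasp; the last joint's range is limited). The gripper opens to 85 mm and grips with 20 to 120 N. Pads are 22 mm wide; open, the fingers measure 114 mm over their backs; the gripper's body (76 mm by 85 mm) begins 54 mm behind the grasp point. The pads swing forward as they close: fully open they stand 13 mm farther back than shut.
Start: joints at [1.084, 0.259, 0.021, 1.334, 0, 1.418], TCP at [0.18, 0.52, 0.231] pointing down, gripper open.
Joint ranges: [-3.04, 3.04], [-0.91, 1.82], [-1.04, 1.36], [-1.92, 1.95], [-1.52, 1.45], [-3.14, 3.14]. Speed limits (rad/s): [2.22, 2.22, 2.79, 3.14, 3.14, 3.14].

### API

Orientations are given as a unit quaternion [x, y, z, w].
In Python, from bench import r gives the robot as it stands. The module is installed in compiled form; this text tells all that it offers.
- The arm moves only by the tool move_arm, never from a script. Its argument "increments" is text: rows parted by semicolons, each of 5 numbers parted by spaces: the shift along the tool's x, y, z in mm, then the turn about the tool's x in degrees, then the finger opening in mm, from 0 to 85.4. A call has 1 to 10 rows; each row is the pose to reach, as a shift and turn from the pose commanded when the call began, along the tool's axes at that moment; what a row does not reach only later rows make up. A row lasts 1/8 s, in which the tool goes at most 62.5 mm and 10.7 degrees, less where a joint would pass 70% of its speed; a pose out of reach is approached as far as the arm can. A call with a gripper value outside its range is refused whole. The fingers move at their own pace and stop on an object; the grip force is fixed at half the most. Time passes only in rows, so rows that repeat a pose let the fingers close. It gives the time, the measured TCP pose, the force and the opening at its end, in the units of the state.
- r.read_state(): the state, without advancing time (a new reading comes with each control period).
- r.read_camera(name): name is "scene" or "top" or "wrist"; returns the picture (480x640x3 uint8, red, green, blue); there is no depth.
- r.get_calibration(name): a dict with "fx", "fy", "cx", "cy" (pixels), "camera_from_world" (4x4, takes a point from world to camera coordinates). Camera axes: x right, y down, z forward; pixel columns grow to the right and rows downward; lengths in m; the calibration is good to about 2 mm. A picture is of the moment at which its call begins: read the wrist's pose just before it. get_calibration takes no time and is no camera call; for the wrist camera it gives the pose at the moment of the call.
- r.job_done(): hands the job in, once; it reports no verdict.
The state is a dict: "time": time; "joint_pos": joint angles; "joint_vel": joint speeds; "joint_efforts": joint torques, N m; "eef_pos": TCP position; "orientation": TCP orientation; "force": force on the tool from outside, world axes, zero at the start; "torque": the same for the moment, N m; "grip_width": opening from 0.0 (shut) to 1.0 (fully open).
Only numpy, scipy, OpenCV 4.12 (cv2) and the standard library are available. Lean on these libraries where they do the work, as an engineer would, in place of code of your own. Each camera call takes 0.05 s, during which the arm holds its last target. There are 200 camera calls.

## Working session

There is one attempt and no reset: what is moved stays moved. The work goes in short steps, Python scripts to look and compute and a tool call to move; the robot and the scene stay as the last step left them, time stands still between calls to the robot, and variables do not carry over. Pictures are saved under pics/ and viewed, about 8 in all and at most 12, crops included, and the job is handed in when it is done.

Besides the shell and the picture viewer there is one more tool, called by a JSON object that holds its "fn" and its "kwargs", one argument or row to a line. move_arm: Moves the arm, as the interface text tells. Its arguments: {"type":"object","properties":{"increments":{"type":"string"}},"required":["increments"]}

```bash
mkdir -p pics
python3 - <<'E'
from bench import r
import cv2,numpy as np
s=r.read_state(); print(s['time'],s['eef_pos'],s['orientation'],s['grip_width'])
for n in("top","scene"):
    im=r.read_camera(n); cv2.imwrite(f'pics/{n}0.png',im[:,:,::-1])
    c=r.get_calibration(n); print(n,c['fx'],c['cx'],c['cy'],np.round(c['camera_from_world'],3).tolist())
E
```

```text
0.0 [0.18006332 0.51940536 0.23065942] [ 0.11700653  0.69742336 -0.11790193  0.69714364] 0.9995173103922056
top 534.2388416161084 306.01052386476425 243.73140915263994 [[-0.02, -0.999, -0.035, 0.069], [-0.983, 0.026, -0.184, 0.469], [0.185, 0.031, -0.982, 0.842], [0.0, 0.0, 0.0, 1.0]]
scene 449.8723892126153 312.57904571609424 237.10236314921102 [[0.765, 0.644, 0.007, -0.395], [0.413, -0.482, -0.773, -0.125], [-0.494, 0.594, -0.635, 0.979], [0.0, 0.0, 0.0, 1.0]]
```

View pics/top0.png

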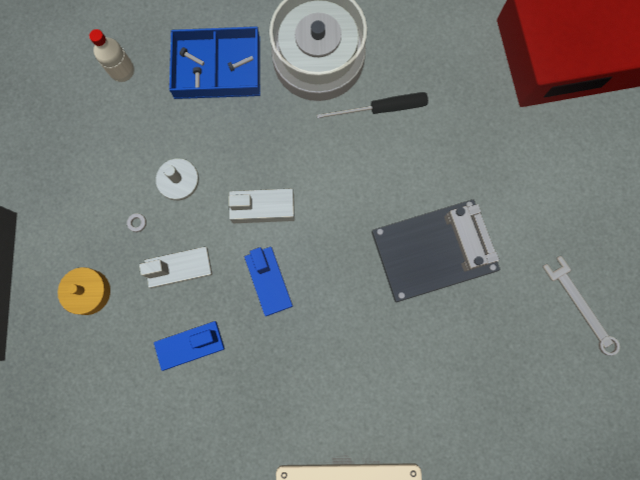

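View pics/scene0.png

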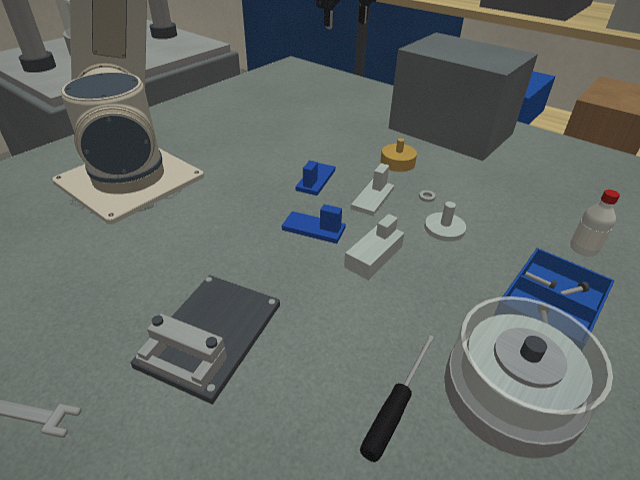

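The top view shows the following candidates:
- Silver thin plate at (178,267), scene (372,195).
- Thick block at (262,204), scene (375,245), which has visibly tall sides.
- Blue look-alikes at (268,280) and (189,345).
- Round cap at (177,178).

I choose (178,267). The jig is at (436,250), with its bar to the right, at (473,237). I'll check the choice in a close crop.

Run:
```python
import cv2,numpy as np
im=cv2.imread('pics/top0.png')
a=cv2.resize(im[230:300,125:225],None,fx=5,fy=5,interpolation=cv2.INTER_CUBIC)[:, :500]
b=cv2.resize(im[190:310,365:505],None,fx=5,fy=5,interpolation=cv2.INTER_CUBIC)
cv2.imwrite('pics/a.png',a)
cv2.imwrite('pics/b.png',b)
```

```text
(no output)
```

View pics/a.png

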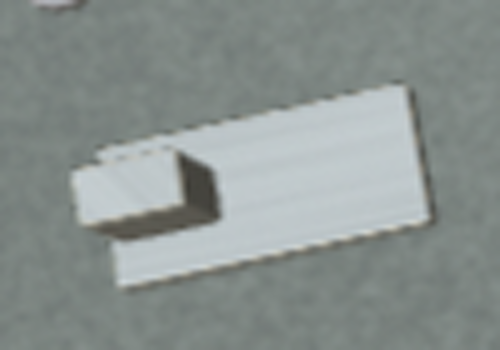

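View pics/b.png

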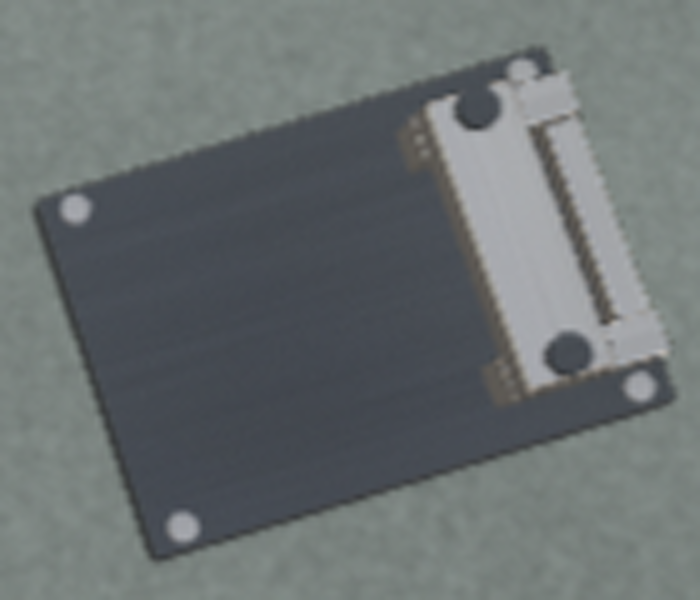

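The crop confirms a thin silver plate. Its nose edge runs (407,85) to (432,220) in the crop, and its fin top is around (130,188). The jig's base corners are at (38,203), (545,48), (672,400) and (155,560) in its crop.

```bash
cat > h.py <<'E'
import numpy as np, cv2
from bench import r
from scipy.spatial.transform import Rotation as R
from scipy.optimize import least_squares
def proj(c,P):
    P=np.asarray(P,float); q=P@c['camera_from_world'][:3,:3].T+c['camera_from_world'][:3,3]
    return np.c_[c['fx']*q[:,0]/q[:,2]+c['cx'], c['fy']*q[:,1]/q[:,2]+c['cy']]
def fit(c,loc,px,x0,z0=0):
    "planar pose (x,y,yaw) of an object from its local points (mm) and pixels"
    loc=np.asarray(loc,float)/1000
    w=lambda p: R.from_euler('z',p[2]).apply(loc)+[p[0],p[1],z0]
    s=least_squares(lambda p:(proj(c,w(p))-px).ravel(),x0)
    return s.x, np.sqrt(np.mean(s.fun**2))
def tool():
    s=r.read_state(); return np.array(s['eef_pos']),R.from_quat(s['orientation']),s
E
python3 - <<'E'
from h import *
c=r.get_calibration('top'); c['camera_from_world']=np.array(c['camera_from_world'])
pp=np.array([(407,85),(432,220),(120,287),(72,172),(180,150),(80,227)])/5+[125,230]
pl=[(55,25,12),(55,-25,12),(-55,-25,12),(-51,10,57),(-15,10,57),(-51,-10,57)]
jp=np.array([(38,203),(545,48),(672,400),(155,560)])/5+[365,190]
jl=[(-100,65,15),(85,65,15),(85,-65,15),(-100,-65,15)]
p,e=fit(c,pl,pp,[.45,.2,-1.5]); j,e2=fit(c,jl,jp,[.45,-.2,-1.5])
print('plate',p,np.degrees(p[2]),e); print('jig',j,np.degrees(j[2]),e2)
T,Q,s=tool(); print(np.round(Q.as_matrix(),3))
fin=p[:2]+R.from_euler('z',p[2]).as_matrix()[:2,:2]@[-.033,0]
print('fin',fin)
print('to fin in tool axes mm (z tgt .031)',1000*Q.inv().apply(np.r_[fin,.031]-T))
for nm,a in(('plate',p[2]),('jig',j[2])):
    d=R.from_euler('z',a).apply([0,1,0]); t=Q.inv().apply(d); print(nm,'turn',np.degrees(np.arctan2(t[2],t[1])))
E
```

```text
plate [ 0.4413971   0.2804756  -1.38205065] -79.18566954607846 0.4137522835557913
jig [ 0.46135104 -0.16813529 -1.29926722] -74.44252791202763 0.7391659804879199
[[-0.001  0.328  0.945]
 [-0.001  0.945 -0.328]
 [-1.    -0.001 -0.   ]]
fin [0.43520541 0.31288953]
to fin in tool axes mm (z tgt .031) [ 199.81197928 -111.31794391  308.75496659]
plate turn 60.06192295520829
jig turn 55.318781710463526
```

{"fn": "move_arm", "kwargs": {
  "increments": "50 -56 154 30 60;90 -111 309 60 60;90 -111 309 60 60;90 -111 309 60 60;90 -111 309 60 60;90 -111 309 60 60;90 -111 309 60 60;90 -111 309 60 60;90 -111 309 60 60;90 -111 309 60 60"
}}

```text
time: 1.35
eef_pos: [0.4352, 0.3142, 0.1416]
orientation: [0.45, 0.545, -0.45, 0.546]
force: [-0.6, 0.4, 0.7]
grip_width: 0.705
```

Run:
```python
from h import *
T,Q,s=tool(); print(s['time'],T,s['joint_pos'],np.round(Q.as_matrix(),3))
c=r.get_calibration('wrist'); im=r.read_camera('wrist'); cv2.imwrite('pics/w1.png',im[:,:,::-1])
import pickle; pickle.dump((c,T,Q.as_quat()),open('w1.pkl','wb'))
```

```text
1.35 [0.43518039 0.31422712 0.1416275 ] [ 4.68989581e-01  2.78001774e-01 -1.85042739e-01  1.10723797e+00
  1.18447525e-05  1.84804823e+00] [[ 0.     0.982  0.191]
 [ 0.     0.191 -0.982]
 [-1.     0.    -0.   ]]
```

View pics/w1.png

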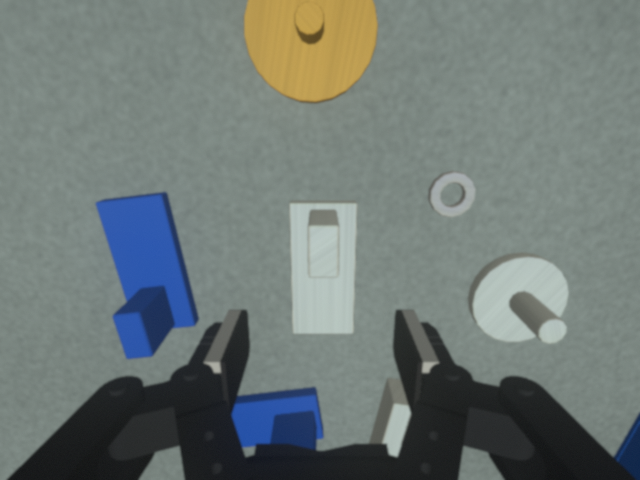

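The plate is seen from above with corners (290,203), (357,203), (353,334) and (293,334). Its fin top is at (308–338, 226–278), and its nose points down the image.

Run:
```python
from h import *; import pickle
c,T,q=pickle.load(open('w1.pkl','rb')); Q=R.from_quat(q); c['camera_from_world']=np.array(c['camera_from_world'])
pp=np.array([(357,203),(290,203),(293,334),(353,334),(338,225),(308,226),(309,278),(338,277)])
pl=[(-55,25,12),(-55,-25,12),(55,-25,12),(55,25,12),(-51,10,57),(-51,-10,57),(-15,-10,57),(-15,10,57)]
p,e=fit(c,pl,pp,[.44,.28,-1.38]); print(p,np.degrees(p[2]),e)
d=R.from_euler('z',p[2])
fin=d.apply([-.033,0,0])[:2]+p[:2]; t=Q.inv().apply(d.apply([0,1,0]))
print(fin,1000*Q.inv().apply(np.r_[fin,.022]-T),np.degrees(np.arctan2(t[2],t[1])))
```

```text
[ 0.44248671  0.28246658 -1.37764332] -78.9331481044649 0.7877633646541681
[0.43615222 0.31485291] [119.62807883   1.01453551  -0.41093792] -0.08108997122660179
```

{"fn": "move_arm", "kwargs": {
  "increments": "45 1 -0.5 0 60;85 1 -0.5 0 60;110 1 -0.5 0 60;118 1 -0.5 0 60;118 1 -0.5 0 60;118 1 -0.5 0 10;118 1 -0.5 0 10;118 1 -0.5 0 10;118 1 -0.5 0 10;118 1 -0.5 0 10"
}}

```text
time: 2.65
eef_pos: [0.4371, 0.3145, 0.0243]
orientation: [0.451, 0.545, -0.45, 0.545]
force: [-1.2, 0.8, 5.9]
grip_width: 0.226
```

{"fn": "move_arm", "kwargs": {
  "increments": "0 0 0 0 10;0 0 0 0 10;-20 0 0 0 10;-50 0 0 0 10;-70 0 0 0 10;-70 0 0 0 10"
}}

```text
time: 3.4
eef_pos: [0.4373, 0.3145, 0.0945]
orientation: [0.451, 0.545, -0.45, 0.546]
force: [-0.7, -0.7, -3.1]
grip_width: 0.227
```

Run:
```python
from h import *
T,Q,s=tool(); print(s['time'],T,s['force'],s['grip_width'])
j=np.array([.46135,-.16814]);a=-1.29927
d=R.from_euler('z',a)
for x in(-60,15):
  fin=j+d.apply([(x-33)/1000,0,0])[:2]
  t=Q.inv().apply(d.apply([0,1,0])); print(x,fin,1000*Q.inv().apply(np.r_[fin,.09]-T),np.degrees(np.arctan2(t[2],t[1])))
im=r.read_camera('wrist'); cv2.imwrite('pics/w2.png',im[:,:,::-1])
```

```text
3.4 [0.43729456 0.3145348  0.09445868] [-0.72335459 -0.73660045 -3.09265057] 0.22703678721789636
-60 [ 0.4364072  -0.07854727] [  3.98726975 -75.04850842 385.85749624] -4.681557058650026
15 [ 0.45652236 -0.15079947] [  3.94806572 -68.92708142 460.60725607] -4.681557058650026
```

View pics/w2.png

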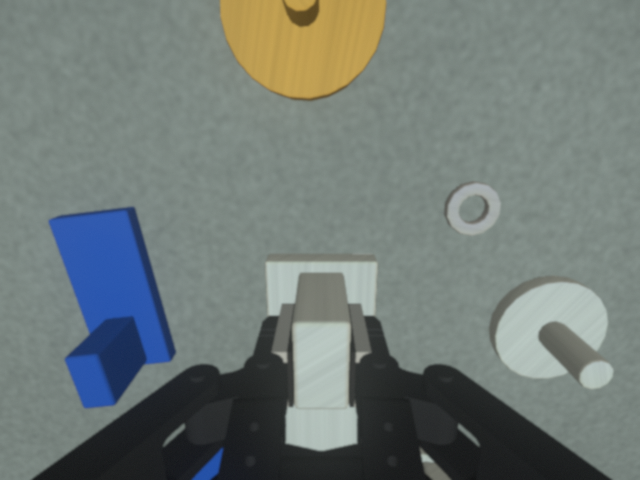

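The plate is held by its fin, centred at (321,365) and square in the jaws. I'll carry it over to the front of the bar.

{"fn": "move_arm", "kwargs": {
  "increments": "-20 -5 20 0 10;-30 -12 60 -1 10;-30 -20 105 -2 10;-30 -28 150 -2 10;-30 -37 195 -3 10;-30 -46 240 -4 10;-30 -54 285 -4.7 10;-30 -62 330 -4.7 10;-30 -69 370 -4.7 10;-30 -74 390 -4.7 10"
}}

```text
time: 4.7
eef_pos: [0.4369, -0.0845, 0.122]
orientation: [0.428, 0.563, -0.428, 0.562]
force: [-0.4, 0.5, -2.7]
grip_width: 0.223
```

{"fn": "move_arm", "kwargs": {
  "increments": "0 0 0 0 10;15 0 0 0 10;35 0 0 0 10;50 0 0 0 10;50 0 0 0 10"
}}

```text
time: 5.32
eef_pos: [0.4364, -0.0815, 0.0719]
orientation: [0.427, 0.564, -0.428, 0.562]
force: [1.0, -0.6, -2.3]
grip_width: 0.227
```

Run:
```python
from h import *
T,Q,s=tool(); print(s['time'],T,s['force'],s['torque'],s['grip_width'])
im=r.read_camera('wrist')[:,:,::-1]; tp=r.read_camera('top')[:,:,::-1]; sc=r.read_camera('scene')[:,:,::-1]
cv2.imwrite('pics/sc3full.png',sc);cv2.imwrite('pics/top3full.png',tp);cv2.imwrite('pics/w3.png',im)
a=cv2.resize(tp[185:310,340:510],None,fx=3.2,fy=3.2,interpolation=cv2.INTER_CUBIC)[:,:400]
b=cv2.resize(sc[200:410,110:310],None,fx=1.9,fy=1.9,interpolation=cv2.INTER_CUBIC)[:400]
cv2.imwrite('pics/c3.png',cv2.resize(sc[200:410,110:390],None,fx=2.8,fy=2.8,interpolation=cv2.INTER_CUBIC))
```

```text
5.325 [ 0.43644664 -0.08154453  0.07192896] [ 1.01202028 -0.641558   -2.27931175] [ 0.11463846 -0.01517927 -0.05563482] 0.22718903752050798
```

View pics/c3.png

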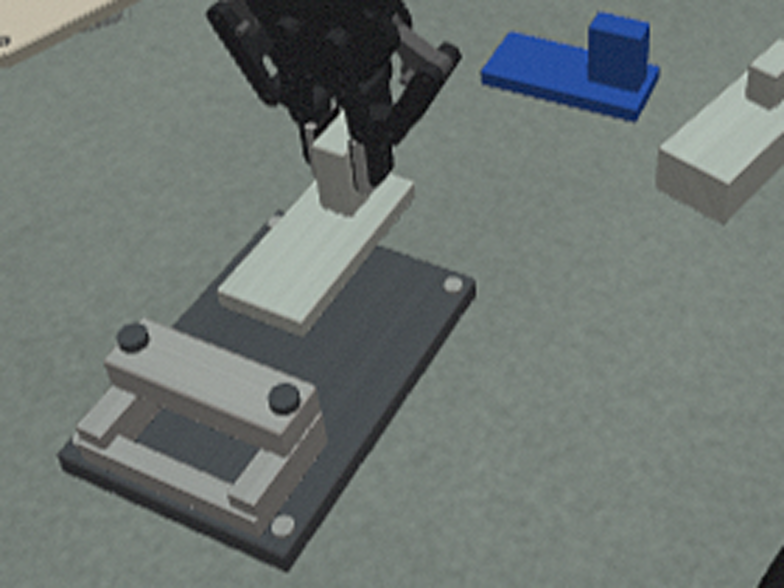

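The scene crop shows the plate held level in front of the bar, with nose top corners (220,290) and (303,322). The jig's base corners are at (476,281), (290,560) and (62,457). I'll refine both poses from this view.

Run:
```python
from h import *
T,Q,s=tool()
c=r.get_calibration('scene'); c['camera_from_world']=np.array(c['camera_from_world'])
px=lambda a:np.array(a)/2.8+[110,200]
pp,pe=fit(c,[(55,25,12),(55,-25,12),(-55,25,12)],px([(303,322),(220,290),(413,183)]),[.44,-.11,-1.3],.0476)
jj,je=fit(c,[(-100,65,15),(85,65,15),(85,-65,15)],px([(476,281),(290,560),(62,457)]),[.46,-.168,-1.3])
print('scene plate',pp,pe,'jig',jj,je)
d=R.from_euler('z',-1.29927)
print('grasp-predicted plate centre',T+R.from_matrix(Q.as_matrix()).apply([0,0,.033]))
for j in ([.46135,-.16814,0],[jj[0],jj[1],0]):
  for k in(pp[:2],(T+Q.apply([0,0,.033]))[:2]):
    print('plate in jig mm',1000*d.inv().apply(np.r_[k,0]-j))
# second fit of top view jig with more points
t=Q.as_matrix(); print('tool yaw z',np.degrees(np.arctan2(t[1,2],t[0,2])),'jig scene',np.degrees(jj[2]))
```

```text
scene plate [ 0.44473354 -0.11342001 -1.28430239] 0.615925873469787 jig [ 0.46493881 -0.16829017 -1.28806769] 0.8091460868918567
grasp-predicted plate centre [ 0.44664903 -0.11419773  0.07361089]
plate in jig mm [-57.17176965  -1.33165764   0.        ]
plate in jig mm [-55.9087959    0.30506611   0.        ]
plate in jig mm [-58.27896593  -4.74871062   0.        ]
plate in jig mm [-57.01599218  -3.11198687   0.        ]
tool yaw z -74.39566380714776 jig scene -73.80084251459662
```

View pics/w3.png

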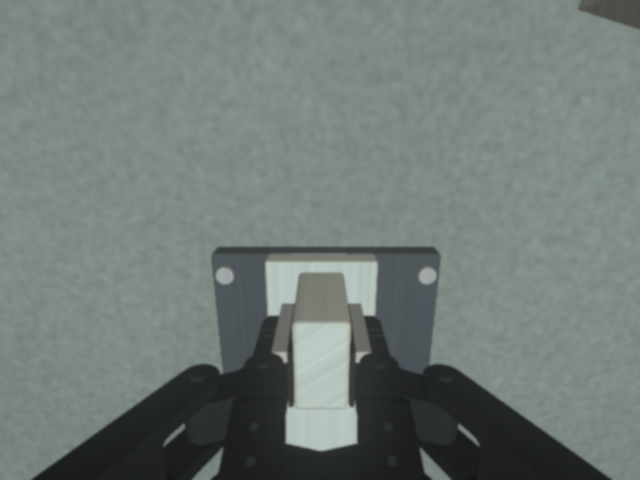

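The wrist view shows the plate's tail centre at 321 and the jig base's tail edge centre at about 326, so the plate is roughly 3 mm to the -y side, matching the scene fit. I'll shift +2.5 mm and lower it onto the base.

{"fn": "move_arm", "kwargs": {
  "increments": "10 2.5 0 -0.4 10;20 2.5 0 -0.4 10;26 2.5 0 -0.4 10;29 2.5 0 -0.4 10;31 2.5 0 -0.4 10;31 2.5 0 -0.4 10"
}}

```text
time: 6.22
eef_pos: [0.44, -0.0821, 0.0423]
orientation: [0.426, 0.565, -0.426, 0.565]
force: [-0.4, -0.5, -3.3]
grip_width: 0.225
```

{"fn": "move_arm", "kwargs": {
  "increments": "1 0 0 0 10;1 0 0 0 10;1 0 0 0 10"
}}

```text
time: 6.6
eef_pos: [0.44, -0.0821, 0.0414]
orientation: [0.426, 0.565, -0.426, 0.565]
force: [0.1, 0.5, -3.2]
grip_width: 0.223
```

Not touching yet (expected at about 0.039).

{"fn": "move_arm", "kwargs": {
  "increments": "1 0 0 0 10;1 0 0 0 10;1.5 0 0 0 10;1.5 0 0 0 10"
}}

```text
time: 7.1
eef_pos: [0.44, -0.0821, 0.0397]
orientation: [0.426, 0.565, -0.426, 0.565]
force: [0.3, 0.8, -3.7]
grip_width: 0.226
```

{"fn": "move_arm", "kwargs": {
  "increments": "0.7 0 0 0 10;0.7 0 0 0 10;0.7 0 0 0 10"
}}

```text
time: 7.48
eef_pos: [0.4401, -0.0821, 0.0393]
orientation: [0.426, 0.565, -0.426, 0.565]
force: [-2.3, -0.3, 3.8]
grip_width: 0.225
```

Contact: the force went from -3.5 to +3.8 N. I'll slide it along tool z, then creep to the stop.

{"fn": "move_arm", "kwargs": {
  "increments": "0 0 8 0 10;0 0 16 0 10;0 0 24 0 10;0 0 32 0 10;0 0 40 0 10;0 0 46 0 10;0 0 52 0 10;0 0 56 0 10;0 0 60 0 10;0 0 60 0 10"
}}

```text
time: 8.72
eef_pos: [0.4568, -0.1404, 0.0393]
orientation: [0.426, 0.564, -0.426, 0.565]
force: [-0.7, 2.0, 4.3]
grip_width: 0.226
```

Run:
```python
from h import *
T,Q,s=tool(); print(s['time'],T,s['force'],s['grip_width'])
for n in('scene','top'): cv2.imwrite(f'pics/{n}4.png',r.read_camera(n)[:,:,::-1])
sc=cv2.imread('pics/scene4.png')
cv2.imwrite('pics/c4.png',cv2.resize(sc[260:410,110:310],None,fx=4,fy=4,interpolation=cv2.INTER_CUBIC))
```

```text
8.725 [ 0.4568217  -0.1404176   0.03926807] [-0.68598883  1.95415932  4.32489098] 0.226003040120929
```

View pics/c4.png

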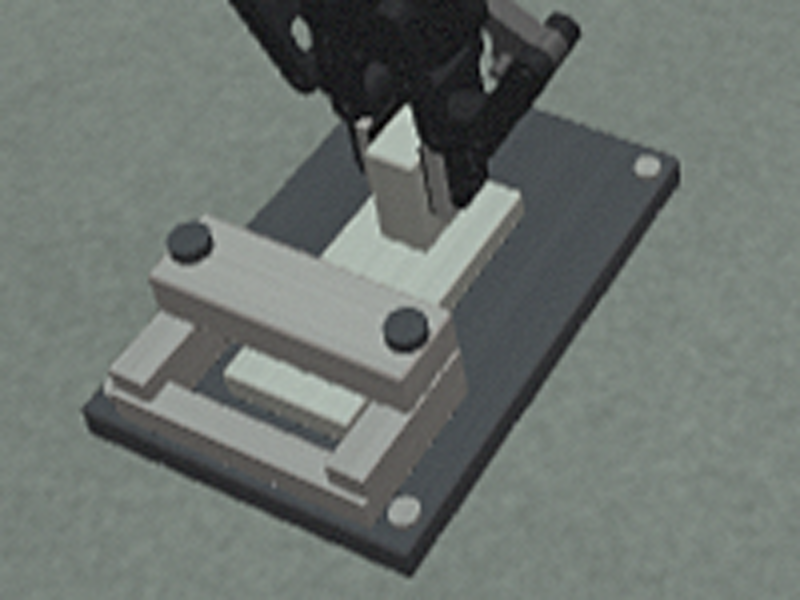

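The nose is under the bar and centred in the slot, with its edge at (225,385)–(358,425). About 1 cm remains to the stop, so I'll creep in and watch the force.

{"fn": "move_arm", "kwargs": {
  "increments": "0 0 2 0 10;0 0 4 0 10;0 0 6 0 10;0 0 7 0 10;0 0 7 0 10"
}}

```text
time: 9.45
eef_pos: [0.4585, -0.1463, 0.0393]
orientation: [0.426, 0.565, -0.425, 0.565]
force: [-1.5, 5.0, 7.3]
grip_width: 0.224
```

{"fn": "move_arm", "kwargs": {
  "increments": "0 0 1 0 10;0 0 2 0 10;0 0 3 0 10;0 0 3 0 10"
}}

```text
time: 9.95
eef_pos: [0.4593, -0.1492, 0.0393]
orientation: [0.426, 0.565, -0.425, 0.565]
force: [-1.9, 5.7, 7.5]
grip_width: 0.221
```

{"fn": "move_arm", "kwargs": {
  "increments": "0 0 1 0 10;0 0 2 0 10;0 0 2 0 10"
}}

```text
time: 10.32
eef_pos: [0.4596, -0.1505, 0.0392]
orientation: [0.426, 0.565, -0.425, 0.564]
force: [-1.9, 9.2, 8.7]
grip_width: 0.223
```

{"fn": "move_arm", "kwargs": {
  "increments": "0 0 1 0 10;0 0 1.5 0 10;0 0 1.5 0 10"
}}

```text
time: 10.7
eef_pos: [0.4596, -0.1505, 0.0392]
orientation: [0.427, 0.566, -0.424, 0.564]
force: [-2.5, 17.3, 13.4]
grip_width: 0.228
```

{"fn": "move_arm", "kwargs": {
  "increments": "0 0 1 0 10;0 0 1.5 0 10;0 0 1.5 0 10"
}}

```text
time: 11.08
eef_pos: [0.4596, -0.1505, 0.0393]
orientation: [0.427, 0.567, -0.423, 0.563]
force: [-3.4, 25.4, 18.1]
grip_width: 0.222
```

Firm stop: no further motion while the force climbs to 25 N. I'll relax the push, open and retreat upward.

{"fn": "move_arm", "kwargs": {
  "increments": "0 0 -1.5 0 10;0 0 -3 0 10;0 0 -3 0 10;0 0 -3 0 40;0 0 -3 0 45;0 0 -3 0 45;0 0 -3 0 45;0 0 -3 0 45"
}}

```text
time: 12.08
eef_pos: [0.4598, -0.1514, 0.0391]
orientation: [0.426, 0.565, -0.426, 0.565]
force: [0.8, 0.4, 0.3]
grip_width: 0.529
```

{"fn": "move_arm", "kwargs": {
  "increments": "-10 0 0 0 45;-30 0 0 0 45;-60 0 0 0 45;-90 0 0 0 45;-120 0 0 0 45;-120 0 -60 0 45;-120 0 -120 0 45;-120 0 -150 0 45;-120 0 -150 0 45"
}}

```text
time: 13.2
eef_pos: [0.4179, -0.0055, 0.16]
orientation: [0.425, 0.565, -0.425, 0.566]
force: [0.1, -0.0, -0.3]
grip_width: 0.527
```

Run:
```python
from h import *
T,Q,s=tool(); print(s['time'],T,s['force'],s['grip_width'])
for n in('scene','top'): cv2.imwrite(f'pics/{n}5.png',r.read_camera(n)[:,:,::-1])
sc=cv2.imread('pics/scene5.png');tp=cv2.imread('pics/top5.png')
a=cv2.resize(sc[260:410,110:310],(533,400),interpolation=cv2.INTER_CUBIC)
b=cv2.resize(tp[190:310,425:505],(267,400),interpolation=cv2.INTER_CUBIC)
cv2.imwrite('pics/c5.png',np.hstack([a,b]))
```

```text
13.2 [ 0.41786022 -0.0054869   0.16000226] [ 0.11544503 -0.01059918 -0.25103853] 0.5273885470417866
```

View pics/c5.png

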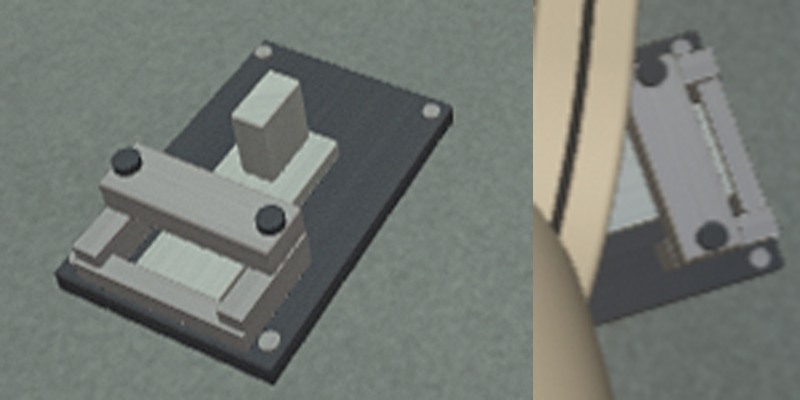

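The nose lies against the stop with no dark gap, at (140,270)–(240,300) in the crop. The plate is flat, and the gripper is clear.

Run:
```python
from h import *
a,b=cv2.imread('pics/scene0.png'),cv2.imread('pics/scene5.png')
for n,(x0,y0,x1,y1) in dict(block=(340,212,410,280),cap=(422,198,470,242)).items():
    print(n,cv2.absdiff(a,b)[y0:y1,x0:x1].mean())
print(r.job_done())
```

```text
block 4.677170868347339
cap 4.58822601010101
the job is handed in; nothing more can be done
None
```

The aluminium plate is in the jig: I took it by its fin, set it flat on the base in front of the crossbar and slid it nose first under the bar to the end stop. I then released it, backed the gripper away and handed the job in at about 13 s.

**Home position:** The plate stopped advancing as the wrist force along the push rose to about 25 N. The last scene picture shows the nose against the stop with no gap, and the plate flat and centred. After I backed off, the wrist force read near zero.

**Thick block and round cap:** Neither was approached. Before-and-after picture differences were about 4.6 grey levels around each. That looks like ordinary image noise, but I did not measure a noise baseline.

**Disagreements:** The top and scene cameras placed the jig about 3.5 mm apart sideways. I split the difference, which was well within the slot's 10 mm clearance on each side. In the last top view the arm hid most of the plate, so the seating check rests on the scene view and the stop force.

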